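Push a plywood panel out over the bench edge to its saw line

ROBOT

A 6-joint arm with a two-finger parallel gripper is mounted at the origin on the work surface. World frame = base frame: x ahead of the robot, y to its left, z up, the work surface at z = 0. Lengths are in mm, angles in rad, forces in N, time in s.
With the tool pointing down it reaches from about 400 to 925 mm from the base axis. Payload 12.5 kg.
Tool frame: the origin (TCP) lies between the finger pads; the fingertips stand 11 mm ahead of it and the grasp point (between the pads) lies 8 mm behind it; x points along the fingers, y is the direction in which the jaws open and shut, and the axes are right-handed (so a half turn about x gives the same grasp; the last joint's range is limited). The gripper opens to 95 mm and grips with 3 to 60 N. Pads are 20 mm wide; open, the fingers measure 119 mm over their backs; the gripper's body (75 mm by 180 mm) begins 59 mm behind the grasp point.
Start: joints at [1.208, 0.491, 1.559, -0, 1.092, -0.106], TCP at [158.723, 604.527, 225.661] pointing down, gripper open.
Joint ranges: [-3.1, 3.1], [-0.84, 2.19], [0.05, 2.79], [-1.13, 4.28], [0.06, 2.93], [-2.69, 2.69]. Speed limits (rad/s): [2.22, 2.22, 2.79, 3.14, 3.14, 3.14].

INTERFACE

Orientations are given as a rotation vector (axis times angle).
In Python, from station import * gives the robot as it stands.
- The arm moves only by the tool servo_tool, never from a script. Its argument "deltas" is a list of rows, each a list of 3 entries, a list of its own where there are three numbers: the shift along the tool's x, y, z in m, then the turn, a rotation vector about the tool's x, y, z in rad, then the opening, from 0 (shut) to 1 (fully open). In form: [[[dx, dy, dz], [ax, ay, az], fingers], ...]. A call has 1 to 10 rows; each row shifts and turns the commanded pose from where the row before left it, along the tool's axes as they then stand; what a row does not reach is not made up. A row lasts 1/10 s, in which the tool goes at most 50 mm and 8.59 degrees, less where a joint would pass 70% of its speed; a pose out of reach is approached as far as the arm can. A call is refused whole if a number of a shift passes 0.05 or a number of a turn 0.15, either way. A call with a gripper value outside its range is refused whole. The fingers move at their own pace and stop on an object; "squeeze" is the grip in N (left out, the last holds). Time passes only in rows, so rows that do not move let the fingers close. It gives the time, the measured TCP pose, the force and the opening at its end, in the units of the state.
- sense(): the state, without advancing time (a new reading comes with each control period).
- grab_frame(name): name is "side" or "top" or "wrist"; returns a dict with "frame" (420x560x3 uint8, red, green, blue), "camera_matrix" (3x3 intrinsics, pixels), "position" and "rotation" of the camera in the world. Camera axes: x right, y down, z forward; pixel columns grow to the right and rows downward; lengths in mm; the calibration is good to about 2 mm. A picture is of the moment at which its call begins. There is no depth.
- sign_off(): hands the job in, once; it reports no verdict.
Trained networks look in a picture, given as the dict that the camera call returned (one of the last four; its "shot" number tells which), for a name from the list of things; names that differ only in an ending like _2 or _b are one class to them, and where a whole thing is asked for, a point or a joint stands for the part that bears it (a point fixed in the world has none). Each returns a list of dicts, best first, with "confidence" (0 to 1); they miss things now and then, are a little off and sometimes report something else, mostly with a low value. They report only what shows in the picture. A call takes as long as a camera call.
- spot_in(picture, thing): "xy" ([column, row] in pixels, amid what is visible of it).
- mark_of(picture, thing): "xy" ([column, row] in pixels: a listed point, or the origin of a listed thing).
The state is a dict: "time_s": time; "joints": joint angles; "joint_vel": joint speeds; "tau": joint torques, N m; "tcp_pos": TCP position; "ee_rot": TCP orientation; "wrist_force": force on the tool from outside, world axes, zero at the start; "torque": the same for the moment, N m; "finger_gap": finger opening in mm.
Only numpy, scipy, OpenCV 4.12 (cv2) and the standard library are available. Lean on these libraries where they do the work, as an engineer would, in place of code of your own. Each camera call takes 0.05 s, during which the arm holds its last target.

TASK

The plywood panel on the chipboard workbench is to be sawn along the pencil line ruled across its top. With the fingertips, push the panel flat along the bench, out over the long front edge (the one away from the robot, above the open tray), until the pencil line lies straight along that edge and just the 40 mm strip beyond the line overhangs. Do not lift the panel or let it tip, leave everything else where it is, and finish with the hand clear.

Things in the scene. Friction and masses are not known exactly. Their poses are not given: they have to be found in the camera images.
- bench: Chipboard worktop, 22 mm thick, 1460 mm along y, 530 mm deep, fixed. Origin: the middle of its front top edge, on the top surface; x points out over the front edge (away from the robot), y along that edge, z up. So its top is the plane z = 0 of this frame and the front edge is the line x = 0. It is placed a little differently each time.
- panel: Loose plywood panel lying flat, 130 mm (its x) by 180 mm (its y) by 9 mm thick, about 0.13 kg. Origin: centre of its underside; x points to its front edge (at x = +65 mm), the rear edge is at x = -65 mm, z up. A dark pencil line 3 mm wide crosses its top parallel to the front edge at x = +25 mm, 40 mm behind the front edge. It starts turned up to 0.3 rad from square, with the line some 50 to 85 mm short of the bench edge.
- line_left (a point): Left end of the pencil line, on the panel's top: at x = +25, y = +90, z = +9 mm in the panel's frame.
- line_right (a point): Right end of the pencil line, on the panel's top: at x = +25, y = -90, z = +9 mm in the panel's frame.
- jar: Clear glass spice jar of nails with a steel cap, 45 mm across, 99 mm high, loose, standing at the left, beyond the level. Origin: centre of its underside. Leave it alone.
- level: Aluminium spirit level, loose, standing on edge to the left of the panel and pointing at the front edge (its y runs nearly along the bench's x): 418 mm along its y, 25 mm thick, 51 mm high. Origin: centre of its underside. Leave it alone.
- case_corner (a point): Front right top corner of the white plastic drill case lying flat at the left rear, loose, 260 (x) by 320 (y) by 101 mm high, with latches and a carrying handle that stands 30 mm out of its +x side; the corner is at x = +130, y = -160, z = +100 mm from the centre of the case's underside. Leave it alone.
- vise: Small grey bench vise bolted down at the front edge to the right, with a red knob on its screw that stands out over the edge: 85 mm wide in y, from x = -120 to +92 mm, 102 mm high. Origin: on the bench top at its front edge.
- tray_front (a point): Middle of the front rim of the sheet steel tray (500 mm wide in y) that slides out along the bench's x under the worktop; the point is 68 mm below the bench's top and starts 110 to 180 mm out from the front edge. Leave it as it is.

How it is judged (in metres and radians):
At the end, for the whole second after the job is handed in: The panel lies flat and still on the bench with both ends of its pencil line within 6 mm of the bench's front edge (so it overhangs 40 mm, square to the edge) (x of line_left in the frame of bench between -0.006 and 0.006 m and x of line_right in the frame of bench between -0.006 and 0.006 m and angle between panel's own z axis and vertical below 0.03 rad and z of panel in the frame of bench between -0.003 and 0.003 m and linear speed of panel below 0.01 m/s); the robot touches nothing.
It fails at once if the panel is lifted more than 10 mm or falls off the bench (z of panel in the frame of bench above 0.01 m or z of panel in the frame of bench below -0.015 m).
It fails at once if the panel is tipped more than 0.15 rad (angle between panel's own z axis and vertical above 0.15 rad).
It fails at once if the jar, the level, the drill case or the tray is shifted more than 20 mm (distance of any of jar, level, case_corner, tray_front from where it was at the start of the episode above 0.02 m).
It fails at once if the jar is tipped more than 0.3 rad (angle between jar's own z axis and vertical above 0.3 rad).
It also fails if it takes over 42 s, if anything falls off the work surface, if the arm or the gripper's body presses on something with over 40 N, if the wrist force passes 120 N, or if a joint passes its speed limit or range.

## Working session

There is one attempt and no reset: what is moved stays moved. The work goes in short steps, Python scripts to look and compute and a tool call to move; the robot and the scene stay as the last step left them, time stands still between calls to the robot, and variables do not carry over. Pictures are saved under pics/ and viewed, and the job is handed in when it is done.

Besides the shell and the picture viewer there is one more tool, called after ">>>" in YAML: its name, and indented under it one key for each argument. servo_tool: Moves the arm, as the interface text tells. Its arguments: {"type":"object","properties":{"deltas":{"type":"array","items":{"type":"array"}},"squeeze":{"type":"number"}},"required":["deltas"]}

```bash
ls; mkdir -p pics; cat > h.py <<'E'
from station import *
import numpy as np, cv2
from scipy.spatial.transform import Rotation as R
def save(p,n): cv2.imwrite(f'pics/{n}.png',p['frame'][:,:,::-1])
def ray(p,uv):
    K=np.array(p['camera_matrix']);d=np.linalg.inv(K)@np.array([uv[0],uv[1],1.]);Rm=np.array(p['rotation'])
    return np.array(p['position']),Rm@d
def onz(p,uv,z):
    o,d=ray(p,uv);return o+d*(z-o[2])/d[2]
def proj(p,X):
    Rm=np.array(p['rotation']);c=Rm.T@(np.array(X,float)-np.array(p['position']));q=np.array(p['camera_matrix'])@c;return q[:2]/q[2]
def tri(ps,uvs):
    A=np.zeros((3,3));b=np.zeros(3)
    for p,u in zip(ps,uvs):
        o,d=ray(p,u);d/=np.linalg.norm(d);M=np.eye(3)-np.outer(d,d);A+=M;b+=M@o
    return np.linalg.solve(A,b)
E
python3 - <<'E'
from h import *
s=sense();print(s)
for n in ['side','top','wrist']:
    p=grab_frame(n);save(p,n+'0')
    print(n,np.round(p['position'],1),np.round(p['rotation'],3).tolist(),np.round(p['camera_matrix'],1).tolist())
    for t in ['bench','panel','line_left','line_right','level','jar','vise','case_corner','tray_front']:
        print(t,[(np.round(m['xy'],1).tolist(),round(m['confidence'],2)) for m in mark_of(p,t)[:2]])
E
```

```text
pics
{'time_s': 0.0, 'joints': array([ 1.20841804e+00,  4.91585011e-01,  1.55944750e+00,  3.76955519e-07,
        1.09168224e+00, -1.05582503e-01]), 'joint_vel': array([ 0.00016484,  0.00070064, -0.00062471, -0.00067356,  0.00056322,
        0.00091044]), 'tau': array([ 1.15516879e-03, -6.12659240e+01, -2.58175313e+01,  6.92269346e-02,
        4.83333401e-02, -1.20251811e-04]), 'tcp_pos': array([158.62615157, 604.30195797, 225.04659638]), 'ee_rot': array([ 0.20073498,  1.56164016, -0.20245334]), 'wrist_force': array([-0.06865344,  0.86868636, -0.77603655]), 'torque': array([ 0.01573388, -0.01119225,  0.00316414]), 'finger_gap': 94.84788212117763}
side [ 187.4 -874.7 1239. ] [-2.383, 0.522, -0.172] [[520.1, 0.0, 278.7], [0.0, 520.1, 217.3], [0.0, 0.0, 1.0]]
bench [([323.2, 229.6], 0.86)]
panel [([302.7, 242.3], 0.93)]
line_left [([300.2, 214.4], 0.68)]
line_right [([321.4, 263.4], 0.8)]
level [([221.1, 196.6], 0.79)]
jar [([239.4, 149.2], 0.65), ([383.8, 330.4], 0.36)]
vise [([387.4, 332.9], 0.72)]
case_corner [([223.2, 147.1], 0.75)]
tray_front [([357.5, 229.7], 0.68)]
top [ 314.4   53.6 1490. ] [-2.105, 2.155, -0.211] [[485.7, 0.0, 288.0], [0.0, 485.7, 208.4], [0.0, 0.0, 1.0]]
bench [([300.7, 175.2], 0.73)]
panel [([309.2, 200.5], 0.73)]
line_left [([283.1, 188.6], 0.9), ([218.3, 248.6], 0.7)]
line_right [([339.4, 194.2], 0.83)]
level [([220.7, 245.7], 0.98)]
jar [([161.3, 208.6], 0.76), ([420.4, 176.2], 0.56)]
vise [([423.3, 175.4], 0.69)]
case_corner [([179.5, 232.3], 0.67), ([309.0, 199.6], 0.64)]
tray_front [([299.7, 139.9], 0.83), ([220.0, 247.9], 0.66)]
wrist [ 90.4 624.4 383.9] [2.316, 1.786, 0.235] [[303.7, 0.0, 280.3], [0.0, 303.7, 204.7], [0.0, 0.0, 1.0]]
bench []
panel []
line_left []
line_right []
level []
jar []
vise []
case_corner []
tray_front []
```

```bash
sed -i "s/Rm=np.array(p\['rotation'\])/Rm=R.from_rotvec(p['rotation']).as_matrix()/" h.py
python3 - <<'E'
import cv2
for n,(x,y,w,h) in {'side':(180,120,260,240),'top':(140,110,310,200)}.items():
    im=cv2.imread(f'pics/{n}0.png')[y:y+h,x:x+w]; cv2.imwrite(f'pics/{n}0c.png',cv2.resize(im,None,fx=2.5,fy=2.5,interpolation=cv2.INTER_CUBIC))
E
python3 - <<'E'
from h import *
from collections import defaultdict
# reuse detections: (side, top)
D=dict(bench=([323.2,229.6],[300.7,175.2]),panel=([302.7,242.3],[309.2,200.5]),ll=([300.2,214.4],[283.1,188.6]),lr=([321.4,263.4],[339.4,194.2]),level=([221.1,196.6],[220.7,245.7]),jar=([239.4,149.2],[161.3,208.6]),vise=([387.4,332.9],[423.3,175.4]),case=([223.2,147.1],[179.5,232.3]),tray=([357.5,229.7],[299.7,139.9]))
ps=[grab_frame('side'),grab_frame('top')]
for k,v in D.items():
    X=tri(ps,v);print(k,np.round(X,1),[np.round(proj(p,X)-u,1).tolist() for p,u in zip(ps,v)])
E
```

```text
bench [699.3 -12.5  17.3] [[-1.7, 0.6], [0.3, -1.7]]
panel [617.3 -36.1  26.5] [[-2.1, 0.7], [0.4, -2.1]]
ll [649.   43.9  53.6] [[-1.6, 0.5], [0.3, -1.6]]
lr [ 632.5 -129.3   29.9] [[-1.6, 0.5], [0.3, -1.5]]
level [473.2 237.3  28.7] [[1.3, -0.4], [-0.2, 1.4]]
jar [598.3 415.9  34.1] [[-1.1, 0.3], [0.2, -1.3]]
vise [ 686.4 -393.8   27.7] [[-1.5, 0.5], [0.3, -1.3]]
case [514.8 336.8 137.6] [[-2.8, 0.7], [0.6, -3.2]]
tray [830.6 -14.3 -46.4] [[0.0, -0.0], [-0.0, 0.0]]
```

View pics/side0.png

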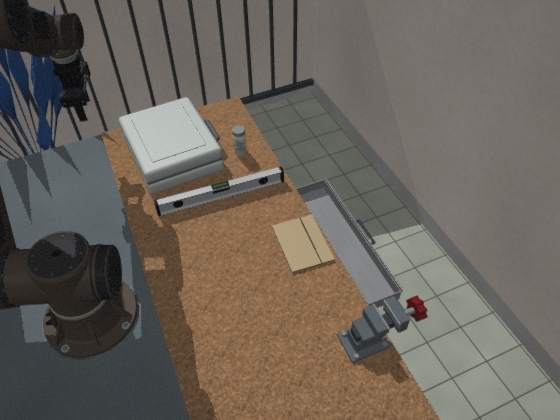

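View pics/top0.png

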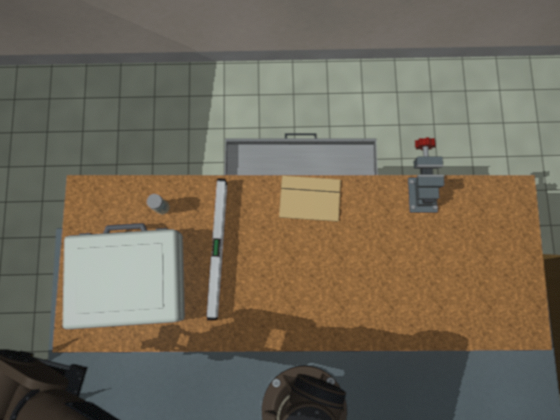

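View pics/top0c.png

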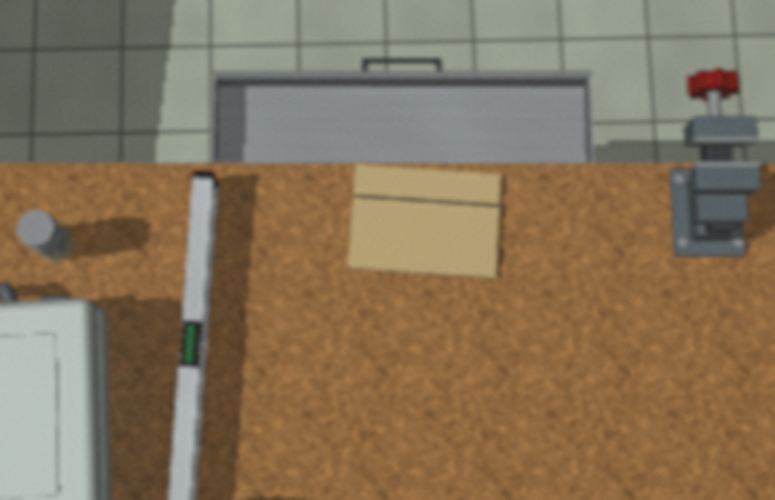

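View pics/side0c.png

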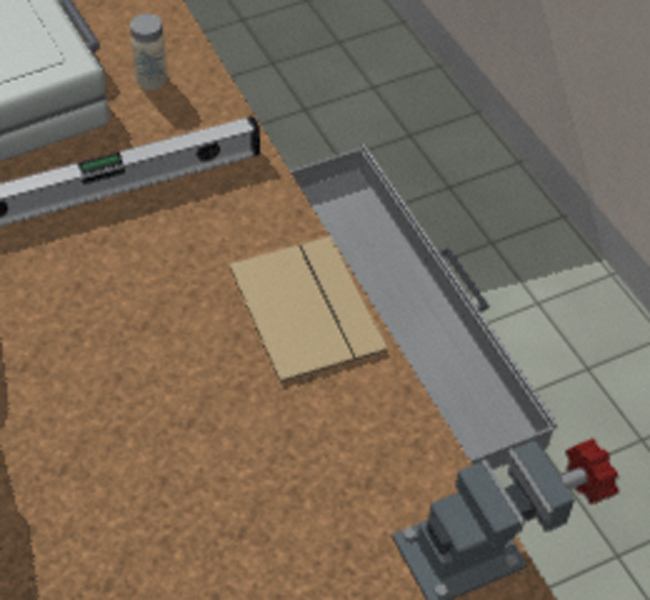

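```bash
cat >> h.py <<'E'
def edges(p,x0,x1,y0,y1,mode,step=1):
    """per-column subpixel extremum of vertical gradient / darkness between world-guided rows; returns pts"""
    g=cv2.GaussianBlur(cv2.cvtColor(p['frame'],cv2.COLOR_RGB2GRAY).astype(float),(0,0),0.7)
    return g
def scan(p,A,B,half,mode,n=60,chan=None):
    """scan along normal to world segment A-B (3D, const z), +-half mm; mode 'dark' min, 'rise'/'fall' gradient in +normal(+x-ish) dir. returns fitted world line pts (robust) """
    im=p['frame'].astype(np.float32)
    g=im.mean(2) if chan is None else im[:,:,chan]
    A=np.array(A,float);B=np.array(B,float);t=(B-A)/np.linalg.norm(B-A);nrm=np.array([t[1],-t[0],0]); 
    if nrm[0]<0:nrm=-nrm
    s=np.arange(-half,half+.01,.25);out=[]
    for f in np.linspace(0,1,n):
        P=A+(B-A)*f+s[:,None]*nrm
        uv=np.array([proj(p,X) for X in P],np.float32)
        v=cv2.remap(g,uv[:,0].reshape(1,-1),uv[:,1].reshape(1,-1),cv2.INTER_CUBIC).ravel()
        v=cv2.GaussianBlur(v.reshape(1,-1),(0,0),3).ravel()
        if mode=='dark':
            w=np.clip(np.median(v)-10-v,0,None)
            if w.sum()<=0: continue
            k=np.argmin(v);m=abs(s-s[k])<5;o=(w*m*s).sum()/max((w*m).sum(),1e-6)
        else:
            d=np.gradient(v)*(1 if mode=='rise' else -1);k=np.argmax(d);m=abs(s-s[k])<3;w=np.clip(d,0,None)*m;o=(w*s).sum()/w.sum()
        out.append(A+(B-A)*f+o*nrm)
    Q=np.array(out)
    for _ in range(3):
        c=np.polyfit(Q[:,1],Q[:,0],1);r=Q[:,0]-np.polyval(c,Q[:,1]);k=abs(r)<max(2.5*np.median(abs(r)),.5);Q=Q[k]
    return c,len(Q),float(np.std(r[k]))
E
python3 - <<'E'
from h import *
pt=grab_frame('top');ps=grab_frame('side')
def T(x,y): return ((x+.5)/2.5-.5+140,(y+.5)/2.5-.5+110)
def S(x,y): return ((x+.5)/2.5-.5+180,(y+.5)/2.5-.5+120)
for n,a,b in [('FL',(355,165),(330,238)),('FR',(503,174),(387,351)),('RR',(497,276),(283,382)),('RL',(348,268),(231,266)),('LL',(354,197),(302,247)),('LR',(501,206),(354,357))]:
    print(n,np.round(onz(pt,T(*a),31),1),np.round(onz(ps,S(*b),31),1),np.round(tri([pt,ps],[T(*a),S(*b)]),1))
for n,a in [('eL',(100,163)),('eR',(640,163))]: print(n,np.round(onz(pt,T(*a),22),1))
for n,a in [('eTrayL',(318,205)),('eTrayR',(468,458))]: print(n,np.round(onz(ps,S(*a),22),1))
for n,a,b in [('levFrontBottomR',(215,186),(258,152)),]: print(n,np.round(onz(pt,T(*a),73),1),np.round(onz(ps,S(*b),22),1))
for n,a in [('levF',(220,181)),('levR',(212,318))]: print(n,np.round(onz(pt,a,73),1))
E
```

```text
FL [690.1  48.1  31. ] [694.2  44.4  31. ] [693.5  47.7  26.8]
FR [ 674.6 -134.8   31. ] [ 676.2 -135.8   31. ] [ 675.7 -135.1   29.9]
RR [ 547.  -121.7   31. ] [ 550.2 -124.3   31. ] [ 549.2 -122.4   28.3]
RL [561.   59.5  31. ] [565.9  55.2  31. ] [564.6  59.1  26.2]
LL [649.5  50.3  31. ] [656.7  45.9  31. ] [654.5  49.5  26.5]
LR [ 634.2 -130.5   31. ] [ 638.2 -127.3   31. ] [ 634.7 -130.2   35.8]
eL [701.9 365.   22. ]
eR [ 687.2 -307.9   22. ]
eTrayL [709.1 107.1  22. ]
eTrayR [ 691.2 -292.3   22. ]
levFrontBottomR [657.1 216.4  73. ] [679.8 225.   22. ]
levF [667.  233.4  73. ]
levR [266.8 255.7  73. ]
```

```bash
cat > meas.py <<'E'
from h import *
def meas(cam='top',LA=None,LB=None,verbose=True,dz=0):
    p=grab_frame(cam);zb=22+dz
    e1=scan(p,[702,330,zb],[698.5,250,zb],15,'fall',chan=0) if 0 else None
    return p
E
python3 - <<'E'
from h import *
s=sense();M=R.from_rotvec(s['ee_rot']).as_matrix();print(np.round(M,3),s['time_s'])
p=grab_frame('top')
im=p['frame']
for c in (140,160,250,290,310,330,360,390): 
    print(c,[im[r,c].tolist() for r in range(172,180)])
print([im[r,310].tolist() for r in range(184,226)])
E
```

```text
[[ 0.     0.254  0.967]
 [ 0.     0.967 -0.254]
 [-1.     0.     0.   ]] 1.7
140 [[98, 104, 94], [100, 105, 93], [112, 104, 89], [131, 105, 76], [142, 104, 64], [145, 105, 63], [145, 105, 64], [143, 104, 64]]
160 [[98, 103, 94], [100, 103, 94], [108, 103, 87], [127, 102, 73], [141, 104, 64], [145, 106, 63], [144, 104, 63], [143, 104, 65]]
250 [[136, 140, 142], [135, 139, 139], [138, 133, 128], [139, 116, 95], [140, 103, 69], [142, 103, 63], [144, 105, 66], [142, 103, 64]]
290 [[135, 140, 141], [136, 140, 141], [139, 133, 128], [148, 128, 104], [166, 140, 100], [178, 156, 112], [182, 162, 117], [180, 161, 116]]
310 [[133, 138, 138], [135, 139, 140], [135, 131, 128], [138, 115, 96], [146, 111, 75], [162, 131, 90], [175, 153, 110], [180, 160, 115]]
330 [[137, 140, 143], [137, 140, 141], [144, 136, 132], [148, 124, 101], [147, 110, 72], [148, 110, 71], [157, 124, 83], [171, 148, 106]]
360 [[134, 138, 139], [133, 135, 137], [135, 129, 123], [146, 120, 97], [153, 113, 75], [149, 108, 67], [142, 104, 65], [141, 103, 65]]
390 [[97, 102, 91], [99, 103, 92], [110, 103, 86], [126, 102, 74], [135, 100, 64], [138, 101, 62], [141, 104, 65], [140, 103, 65]]
[[179, 159, 115], [181, 160, 116], [181, 160, 116], [181, 160, 117], [174, 155, 112], [149, 132, 97], [133, 119, 88], [164, 145, 106], [180, 160, 115], [182, 162, 117], [180, 159, 115], [181, 160, 115], [181, 161, 117], [181, 160, 115], [181, 160, 116], [180, 160, 115], [180, 160, 115], [180, 159, 115], [180, 161, 117], [178, 159, 114], [179, 159, 114], [180, 159, 116], [180, 159, 115], [180, 159, 115], [180, 160, 115], [180, 159, 116], [180, 159, 115], [181, 160, 115], [181, 159, 116], [179, 159, 114], [180, 159, 114], [181, 159, 115], [182, 162, 116], [179, 159, 115], [168, 148, 106], [149, 123, 84], [138, 104, 66], [136, 99, 61], [140, 102, 62], [144, 105, 63], [145, 105, 64], [139, 102, 63]]
```

```bash
cat > meas.py <<'E'
from h import *
def meas(line,cam='top',rear=None):
    """line=(xL,yL,xR,yR) guess"""
    p=grab_frame(cam);segs=[]
    ex=lambda y:694.4+.0219*y
    Qs=[]
    segl=[(200,100),(-170,-290)] if cam=='top' else [(90,70),(-160,-270)]
    for a,b in segl:
        off=0 if cam=='top' else 3
        c,n,sd=scan(p,[ex(a)+off,a,22],[ex(b)+off,b,22],10,'rise',chan=2);Qs+=[(y,np.polyval(c,y)) for y in np.linspace(a,b,10)]
        print(' edge seg',a,b,np.round(c,4),n,round(sd,2))
    Qs=np.array(Qs);e=np.polyfit(Qs[:,0],Qs[:,1],1)
    xl,yl,xr,yr=line
    f=.06
    A=[xl+(xr-xl)*f,yl+(yr-yl)*f,31];B=[xr-(xr-xl)*f,yr-(yr-yl)*f,31]
    l,n,sd=scan(p,A,B,12,'dark',chan=1)
    print(cam,'edge',np.round(e,4),'line',np.round(l,4),n,round(sd,2),'gapL',round(np.polyval(e,yl)-np.polyval(l,yl),2),'gapR',round(np.polyval(e,yr)-np.polyval(l,yr),2),'dang',round(l[0]-e[0],4))
    return p,e,l
E
python3 - <<'E'
from meas import *
g=(649.5,50.3,634.2,-130.5)
p,e,l=meas(g)
c=scan(p,[561,55,31],[547,-118,31],12,'rise',chan=1);print('rear',c)
# left/right panel edges via column
g2=(655,48,637,-129)
meas(g2,'side')
E
```

```text
edge seg 200 100 [2.190000e-02 6.938904e+02] 56 0.15
 edge seg -170 -290 [2.050000e-02 6.935935e+02] 56 0.18
top edge [2.180000e-02 6.938986e+02] line [9.180000e-02 6.469811e+02] 60 0.08 gapL 43.4 gapR 56.05 dang 0.07
rear (array([9.26043878e-02, 5.56668373e+02]), 44, 0.18189980593444804)
 edge seg 90 70 [-2.170000e-02  7.015798e+02] 60 0.48
 edge seg -160 -270 [2.870000e-02 6.991907e+02] 47 0.36
side edge [2.320000e-02 6.980011e+02] line [9.510000e-02 6.506023e+02] 56 0.23 gapL 43.95 gapR 56.67 dang 0.0719
```

>>> servo_tool:
  deltas:
    - [[0, 0, 0], [-0.1175, 0, 0], 1]
    - [[0, 0, 0], [-0.1175, 0, 0], 1]
    - [[0, -0.03, 0.018], [0, 0, 0], 1]
    - [[0, -0.04, 0.023], [0, 0, 0], 1]
    - [[0, -0.04, 0.023], [0, 0, 0], 1]
    - [[0, -0.04, 0.023], [0, 0, 0], 1]
    - [[0, -0.04, 0.023], [0, 0, 0], 1]
    - [[0, -0.04, 0.023], [0, 0, 0], 1]
    - [[0, -0.04, 0.023], [0, 0, 0], 1]
    - [[0, -0.04, 0.023], [0, 0, 0], 1]

```text
time_s: 2.85
tcp_pos: [331.5, 289.1, 225.9]
ee_rot: [0.017, 1.57, -0.016]
wrist_force: [2.4, -0.1, -0.3]
finger_gap: 95.1
```

>>> servo_tool:
  deltas:
    - [[0, -0.04, 0.023], [0, 0, 0], 1]
    - [[0, -0.04, 0.023], [0, 0, 0], 1]
    - [[0, -0.04, 0.023], [0, 0, 0], 1]
    - [[0, -0.04, 0.023], [0, 0, 0], 1]
    - [[0, -0.04, 0.023], [0, 0, 0], 1]
    - [[0, -0.04, 0.023], [0, 0, 0], 1]
    - [[0, -0.04, 0.023], [0, 0, 0], 1]
    - [[0, 0, 0], [0, 0, 0], 1]

```text
time_s: 3.65
tcp_pos: [488.0, 3.3, 225.5]
ee_rot: [0.02, 1.569, -0.021]
wrist_force: [-0.7, -0.7, 0.1]
finger_gap: 95.2
```

>>> servo_tool:
  deltas:
    - [[0.03, -0.02, 0.015], [0, 0, 0], 1]
    - [[0.04, -0.02, 0.015], [0, 0, 0], 1]
    - [[0.04, 0, 0], [0, 0, 0], 1]
    - [[0.04, 0, 0], [0, 0, 0], 1]
    - [[0.018, 0, 0], [0, 0, 0], 1]
    - [[0.01, 0, 0], [0, 0, 0], 1]
    - [[0, 0, 0], [0, 0, 0], 1]

```text
time_s: 4.35
tcp_pos: [514.6, -33.0, 46.9]
ee_rot: [0.017, 1.572, -0.017]
wrist_force: [-0.6, -0.0, 1.1]
finger_gap: 94.8
```

```bash
python3 - <<'E'
from h import *
s=sense();print(s['tcp_pos'],s['wrist_force'])
a=grab_frame('wrist');save(a,'w1');b=grab_frame('side');save(b,'s1')
f=b['frame'][170:320,220:420];cv2.imwrite('pics/s1c.png',cv2.resize(f[:,:,::-1],None,fx=4,fy=4,interpolation=cv2.INTER_CUBIC))
E
```

```text
[514.55649785 -32.954191    46.93452862] [-0.63394831 -0.01175025  1.10288688]
```

View pics/w1.png

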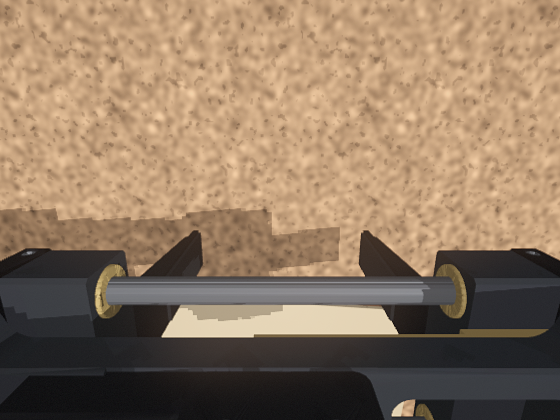

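View pics/s1c.png

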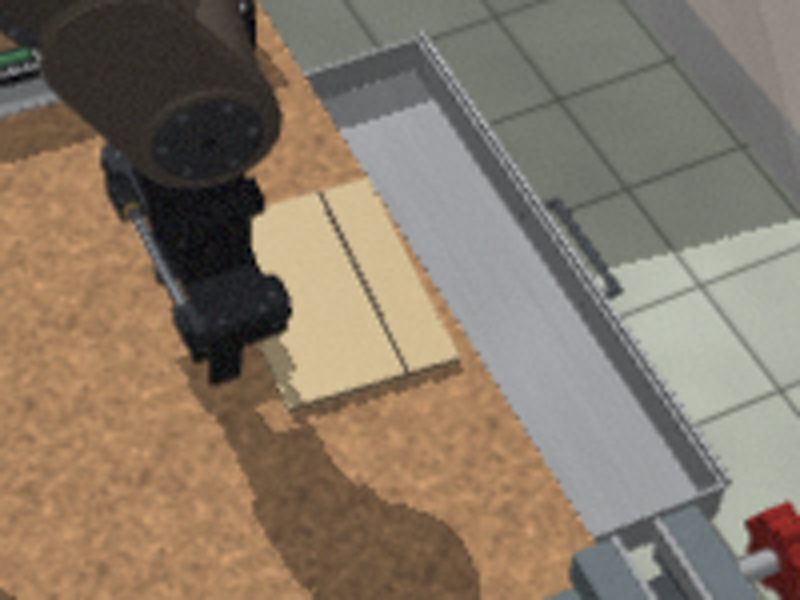

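>>> servo_tool:
  deltas:
    - [[0.006, -0.003, 0], [0, 0, 0], 1]
    - [[0.004, 0, 0], [0, 0, 0], 1]
    - [[0, 0, 0], [0, 0, 0], 1]
    - [[0, 0, 0], [0, 0, 0], 1]

```text
time_s: 4.85
tcp_pos: [514.9, -36.4, 37.8]
ee_rot: [0.017, 1.571, -0.017]
wrist_force: [-0.2, -0.2, 0.4]
finger_gap: 95.3
```

>>> servo_tool:
  deltas:
    - [[0.0015, 0, 0.004], [0, 0, 0], 1]
    - [[0, 0, 0.005], [0, 0, 0], 1]
    - [[0, 0, 0.005], [0, 0, 0], 1]
    - [[0, 0, 0.003], [0, 0, 0], 1]
    - [[0, 0, 0.003], [0, 0, 0], 1]
    - [[0, 0, 0.003], [0, 0, 0], 1]
    - [[0, 0, 0.003], [0, 0, 0], 1]
    - [[0, 0, 0.003], [0, 0, 0], 1]
    - [[0, 0, 0.003], [0, 0, 0], 1]
    - [[0, 0, 0.003], [0, 0, 0], 1]

```text
time_s: 5.85
tcp_pos: [550.0, -37.1, 36.1]
ee_rot: [0.017, 1.571, -0.017]
wrist_force: [-0.4, 0.3, 0.0]
finger_gap: 95.1
```

>>> servo_tool:
  deltas:
    - [[0, 0, 0.003], [0, 0, 0], 1]
    - [[0, 0, 0.003], [0, 0, 0], 1]
    - [[0, 0, 0.003], [0, 0, 0], 1]
    - [[0, 0, 0.003], [0, 0, 0], 1]
    - [[0, 0, 0.003], [0, 0, 0], 1]
    - [[0, 0, 0], [0, 0, 0], 1]

```text
time_s: 6.45
tcp_pos: [565.3, -37.5, 36.1]
ee_rot: [0.017, 1.57, -0.017]
wrist_force: [0.6, 0.4, 0.1]
finger_gap: 95.5
```

```bash
python3 - <<'E'
from h import *
s=sense();print(s['tcp_pos'],s['wrist_force'],s['time_s'])
b=grab_frame('side');save(b,'s2');a=grab_frame('top');save(a,'t2')
f=b['frame'][170:320,220:420];cv2.imwrite('pics/s2c.png',cv2.resize(f[:,:,::-1],None,fx=4,fy=4,interpolation=cv2.INTER_CUBIC))
f=a['frame'][130:280,220:420];cv2.imwrite('pics/t2c.png',cv2.resize(f[:,:,::-1],None,fx=4,fy=4,interpolation=cv2.INTER_CUBIC))
E
```

```text
[565.34260187 -37.48733405  36.12070929] [0.5548049  0.37349411 0.0958329 ] 6.45
```

View pics/s2c.png

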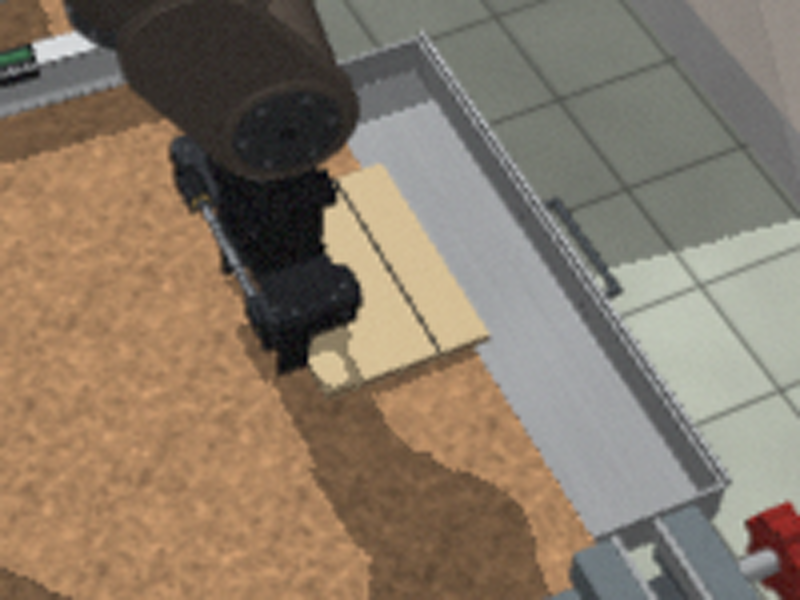

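View pics/t2c.png

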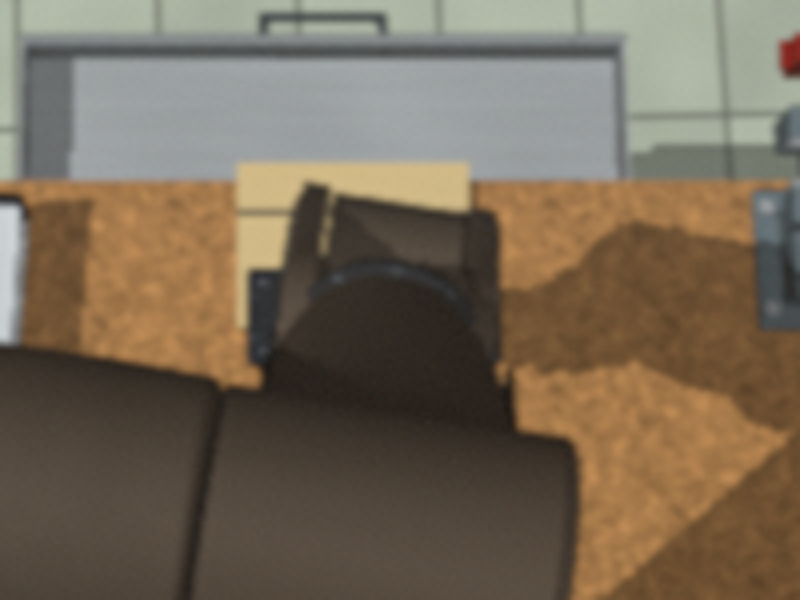

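```bash
python3 - <<'E'
from h import *
b=grab_frame('side')
q=lambda x,y:((x+.5)/4-.5+220,(y+.5)/4-.5+170)
A=onz(b,q(350,205),31);B=onz(b,q(432,340),31);print(A,B)
l=scan(b,A,B,8,'dark',chan=1);print('line',l)
for y in (40,-20,-80,-120): print(y, 698.0+.0232*y-np.polyval(l[0],y))
a=grab_frame('top')
q=lambda x,y:((x+.5)/4-.5+220,(y+.5)/4-.5+130)
A=onz(a,q(242,161),31);B=onz(a,q(464,162),31)
f=scan(a,A,B,8,'fall',chan=0);print('front top',f)
for y in (40,-37,-120): print(y,693.9+.0218*y-(np.polyval(f[0],y)-40))
l=scan(a,onz(a,q(240,211),31),onz(a,q(290,212),31),8,'dark',chan=1);print(l,np.polyval(l[0],40)-(693.9+.87))
E
```

```text
[670.78857104  28.82245214  31.        ] [ 667.50140885 -110.32921187   31.        ]
line (array([2.25743248e-02, 6.70488270e+02]), 58, 0.27060549816612844)
40 27.536756823705105
-20 27.499216309701524
-80 27.461675795698056
-120 27.43664878636241
front top (array([2.20875609e-02, 7.07099489e+02]), 59, 0.16237695933780222)
40 26.789008598837654
-37 26.81115078654443
-120 26.835018339527096
(array([2.65415709e-02, 6.66703977e+02]), 58, 0.12541240405148607) -27.00435970624119
```

>>> servo_tool:
  deltas:
    - [[0, 0, 0.003], [0, 0, 0], 1]
    - [[0, 0, 0.003], [0, 0, 0], 1]
    - [[0, 0, 0.003], [0, 0, 0], 1]
    - [[0, 0, 0.003], [0, 0, 0], 1]
    - [[0, 0, 0.003], [0, 0, 0], 1]
    - [[0, 0, 0.003], [0, 0, 0], 1]
    - [[0, 0, 0.003], [0, 0, 0], 1]
    - [[0, 0, 0.003], [0, 0, 0], 1]
    - [[0, 0, 0.001], [0, 0, 0], 1]
    - [[0, 0, 0], [0, 0, 0], 1]

```text
time_s: 7.65
tcp_pos: [590.1, -38.0, 36.1]
ee_rot: [0.017, 1.57, -0.017]
wrist_force: [0.8, -0.2, 0.3]
finger_gap: 95.3
```

```bash
python3 - <<'E'
from h import *
s=sense();print(s['tcp_pos'],s['wrist_force'],s['time_s'])
b=grab_frame('side');save(b,'s3')
f=b['frame'][170:320,220:420];cv2.imwrite('pics/s3c.png',cv2.resize(f[:,:,::-1],None,fx=4,fy=4,interpolation=cv2.INTER_CUBIC))
l=scan(b,[695.5,20,31],[692.5,-110,31],8,'dark',chan=1);print('line',l)
for y in (40,-37,-120): print(y, 698.0+.0232*y-np.polyval(l[0],y))
a=grab_frame('top');save(a,'t3')
f=scan(a,[732.5,45,31],[729,-120,31],8,'fall',chan=0);print('front top',f)
for y in (40,-37,-120): print(y,693.9+.0218*y-(np.polyval(f[0],y)-40))
E
```

```text
[590.07273745 -38.02670123  36.10268368] [ 0.7555463  -0.19971265  0.28312772] 7.65
line (array([2.20376469e-02, 6.95092093e+02]), 52, 0.22413449840318025)
40 2.9544008793410512
-37 2.86489968921137
-120 2.76842438037022
front top (array([2.10512057e-02, 7.32306913e+02]), 60, 0.1239956679626477)
40 1.6230386952115623
-37 1.5653815377565934
-120 1.5032316147857046
```

View pics/s3c.png

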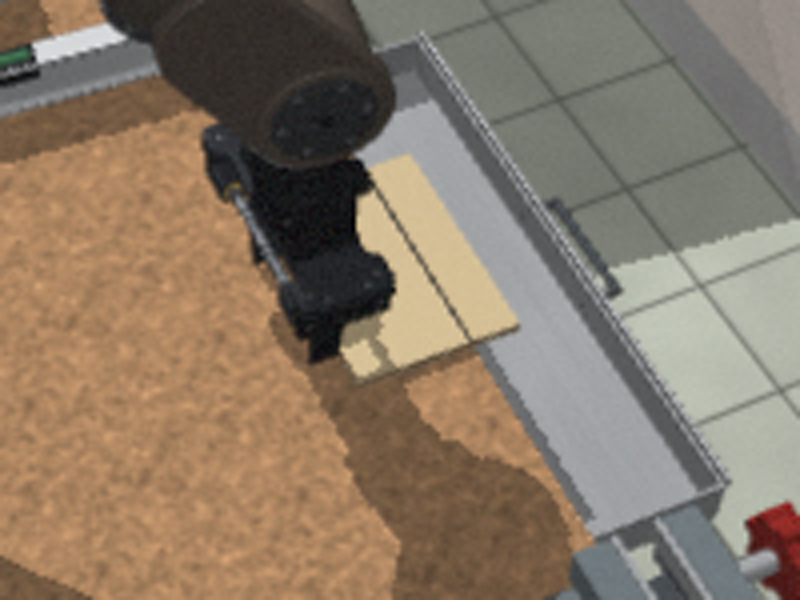

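>>> servo_tool:
  deltas:
    - [[0, 0, 0.001], [0, 0, 0], 1]
    - [[0, 0, 0.001], [0, 0, 0], 1]
    - [[0, 0, 0], [0, 0, 0], 1]
    - [[0, 0, 0], [0, 0, 0], 1]
    - [[0, 0, -0.01], [0, 0, 0], 1]
    - [[0, 0, -0.03], [0, 0, 0], 1]
    - [[0, 0, -0.03], [0, 0, 0], 1]
    - [[-0.04, 0, -0.02], [0, 0, 0], 1]
    - [[-0.045, 0, -0.015], [0, 0, 0], 1]
    - [[-0.045, 0, 0], [0, 0, 0], 1]

```text
time_s: 8.75
tcp_pos: [484.0, -35.5, 167.2]
ee_rot: [0.018, 1.573, -0.017]
wrist_force: [0.5, 0.1, 0.1]
finger_gap: 95.0
```

>>> servo_tool:
  deltas:
    - [[-0.045, 0, 0], [0, 0, 0], 1]
    - [[-0.02, 0.04, 0], [0, 0, 0], 1]
    - [[0, 0.045, 0], [0, 0, 0], 1]
    - [[0, 0.045, 0], [0, 0, 0], 1]
    - [[0, 0.045, 0], [0, 0, 0], 1]
    - [[0, 0.045, 0], [0, 0, 0], 1]
    - [[0, 0.045, 0], [0, 0, 0], 1]
    - [[0, 0.03, 0], [0, 0, 0], 1]
    - [[0, 0, 0], [0, 0, 0], 1]
    - [[0, 0, 0], [0, 0, 0], 1]

```text
time_s: 9.75
tcp_pos: [492.5, 259.2, 230.8]
ee_rot: [0.016, 1.571, -0.016]
wrist_force: [0.7, -0.7, -0.3]
finger_gap: 94.9
```

```bash
python3 - <<'E'
from meas import *
s=sense();print(s['tcp_pos'],s['wrist_force'],s['time_s'])
p,e,l=meas((695.5,50,691.5,-130));save(p,'t4')
f=p['frame'][120:280,180:400];cv2.imwrite('pics/t4c.png',cv2.resize(f[:,:,::-1],None,fx=3.5,fy=3.5,interpolation=cv2.INTER_CUBIC))
print('front',scan(p,[734.5,45,31],[731,-120,31],8,'fall',chan=0),'rear',scan(p,[604.5,45,31],[601,-120,31],10,'rise',chan=1))
p,e,l=meas((698,45,694,-128),'side');save(p,'s4')
for y in (45,-128): print(698.0+.0232*y-np.polyval(l,y))
for t in ['line_left','line_right','tray_front','level','jar','case_corner']:
    print(t,[(np.round(m['xy'],1).tolist(),round(m['confidence'],2)) for m in mark_of(p,t)[:1]])
f=p['frame'][120:320,160:420];cv2.imwrite('pics/s4c.png',cv2.resize(f[:,:,::-1],None,fx=3,fy=3,interpolation=cv2.INTER_CUBIC))
E
```

```text
[492.50378599 259.18728449 230.7770355 ] [ 0.65125693 -0.67684424 -0.34199426] 9.75
 edge seg 200 100 [2.280000e-02 6.937434e+02] 60 0.2
 edge seg -170 -290 [2.410000e-02 6.944673e+02] 51 0.23
top edge [2.170000e-02 6.939165e+02] line [2.18000e-02 6.93167e+02] 60 0.05 gapL 0.74 gapR 0.76 dang 0.0001
front (array([2.15945005e-02, 7.33263807e+02]), 60, 0.1830868473695385) rear (array([1.75040118e-02, 6.03279717e+02]), 53, 0.17413060601259972)
 edge seg 90 70 [-1.520000e-02  7.009924e+02] 60 0.49
 edge seg -160 -270 [2.01000e-02 6.98729e+02] 37 0.88
side edge [1.820000e-02 6.983229e+02] line [2.290000e-02 6.968433e+02] 54 0.25 gapL 1.27 gapR 2.08 dang 0.0047
1.1688316030598571
1.1222826374228134
line_left [([312.5, 210.0], 0.73)]
line_right [([340.0, 258.2], 0.88)]
tray_front [([357.5, 229.9], 0.79)]
level [([221.0, 194.8], 0.68)]
jar [([237.2, 151.0], 0.75)]
case_corner [([223.4, 148.5], 0.83)]
```

View pics/t4c.png

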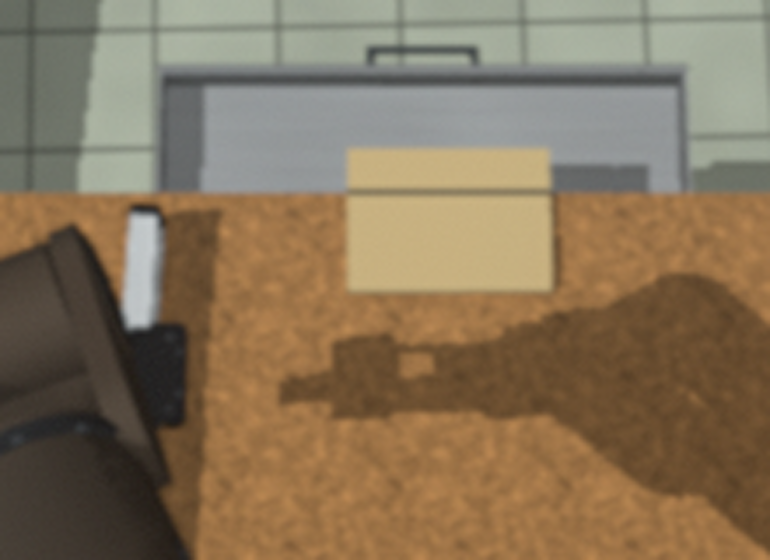

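View pics/s4c.png

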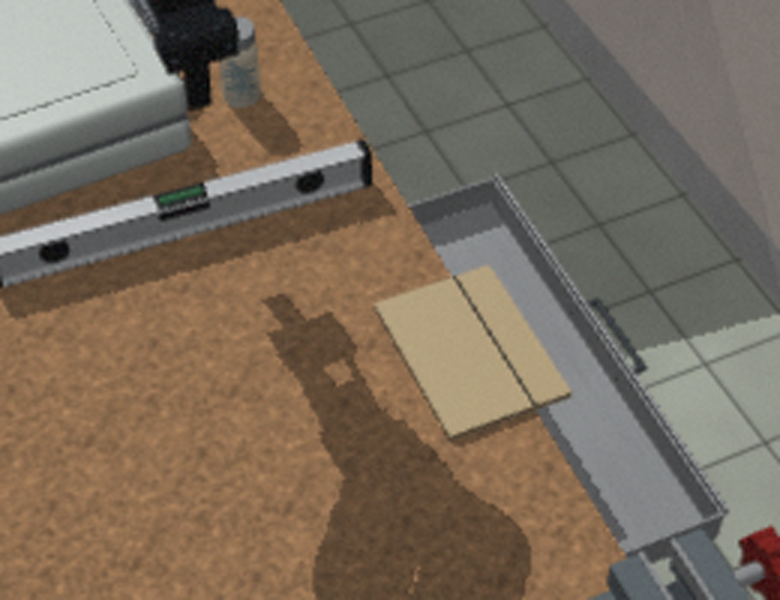

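```bash
python3 -c "
from station import *
print(sign_off())"
```

```text
the job is handed in; nothing more can be done
None
```

The panel is pushed out over the front edge and the job is handed in. Only the 40 mm strip beyond the pencil line overhangs, and the line lies about 1 mm short of the edge. I pushed the rear edge with both open fingertips, which squared the panel as it slid. The hand then backed off and rose clear, and I handed in at about 10 s of the 42 s.

**Line position:**
- The top camera puts the line 0.7 mm short of the edge at both ends, square to within 0.0001 rad.
- The side camera gives 1.1–1.2 mm against the edge I fitted with it at the start. Against its new, noisier edge fit it gives 1.3 and 2.1 mm.
- Both cameras are well inside the 6 mm limit.

**Panel level:** it looks flat in both final pictures. I did not measure its tilt or height directly.

**Other objects:** in the side picture the tray, level, jar and case marks moved by about 0 to 3 pixels from the first picture. I read that as detector noise rather than movement. The arm partly hid the level and jar from the top camera at the end.

**Forces:** every wrist reading during the job was below about 3 N, and the hand was clear of everything when I handed in.

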